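# Flip a culture dish over the rim of an incubator tray

### The arm

A 7-joint arm with a two-finger parallel gripper is mounted at the origin on a cart in front of the work surface, level with it; the furniture and walls round the work are solid. World frame = base frame: x ahead of the robot, y to its left, z up, the work surface at z = 0. Lengths are in m, angles in rad, forces in N, time in s.
With the tool pointing down it reaches from about 0.4 to 0.85 m from the base axis. Payload 10.4 kg.
Tool frame: the origin (TCP) lies between the finger pads; the fingertips stand 17 mm ahead of it and the grasp point (between the pads) lies 2 mm behind it (robot.nose_length is the distance from the TCP to the fingertips, in m); z points along the fingers, y is the line along which they close (so a half turn about z gives the same grasp; the last joint's range is limited). The gripper opens to 85 mm and grips with 20 to 120 N. Pads are 22 mm wide; open, the fingers measure 114 mm over their backs; the gripper's body (76 mm by 85 mm) begins 54 mm behind the grasp point. The pads swing forward as they close: fully open they stand 13 mm farther back than shut.
Start: joints at [1.251, 0.332, -0.065, 1.46, 0.022, 1.35, -0.088], TCP at [0.183, -0.598, 0.248] pointing down, gripper open.
Joint ranges: [-2.6, 2.6], [-0.5, 2.12], [-1.47, 1.34], [0.16, 2.42], [-1.27, 4.41], [0.06, 2.06], [-2.6, 2.6]. Speed limits (rad/s): [2.22, 2.22, 2.79, 2.79, 3.14, 3.14, 3.14].

### API

Orientations are given as a rotation vector (axis times angle).
In Python, from workcell import sensors, viewer, robot gives the robot as it stands. The module is installed in compiled form; this text tells all that it offers.
- The arm moves only by the tool arm_command, never from a script. Its argument "rows" is a list of rows, each a list of 6 numbers: the shift along the world's x, y, z in mm, then the turn, a rotation vector about the world's x, y, z in rad. A call has exactly 5 rows; each row shifts and turns the commanded pose from where the row before left it; what a row does not reach is not made up. A row lasts 1/10 s, in which the tool goes at most 50 mm and 8.59 degrees, less where a joint would pass 70% of its speed; a pose out of reach is approached as far as the arm can. A call with a gripper value outside its range is refused whole. "jaw" is the opening, from -1 (shut) to 1 (fully open), set as the call begins (left out, the last holds). The fingers move at their own pace and stop on an object; "force" is the grip in N (left out, the last holds). Time passes only in rows, so rows that do not move let the fingers close, or fill a call up. It gives the time, the measured TCP pose, the force, the opening and the grip force at its end, in the units of the state.
- sensors.sense(): the state, without advancing time (a new reading comes with each control period).
- viewer.read_camera(name): name is "scene" or "top" or "wrist"; returns the picture (384x512x3 uint8, red, green, blue); there is no depth.
- viewer.camera_info(name): a dict with "camera_matrix" (3x3 intrinsics, pixels), "origin" and "rotation" of the camera in the world. Camera axes: x right, y up, looking along -z (the intrinsics and any distortion apply to the point x, -y, -z); pixel columns grow to the right and rows downward; lengths in m; the calibration is good to about 2 mm. A picture is of the moment at which its call begins: read the wrist's pose just before it. camera_info takes no time and is no camera call; for the wrist camera it gives the pose at the moment of the call.
- robot.hand_in(): hands the job in; it is judged then, once.
The state is a dict: "time": time; "joint_pos": joint angles; "dq": joint speeds; "joint_torque": joint torques, N m; "tcp_pos": TCP position; "eef_rot": TCP orientation; "force": force on the tool from outside, world axes, zero at the start; "moment": the same for the moment, N m; "gripper_width": opening from 0.0 (shut) to 1.0 (fully open); "grasp_force": force on a finger pad.
Only numpy, scipy, OpenCV 4.12 (cv2) and the standard library are available. Lean on these libraries where they do the work, as an engineer would, in place of code of your own. Each camera call takes 0.05 s, during which the arm holds its last target. There are 200 camera calls.

### The job

The square culture dish lying lid up on the bench has to go into the empty place of the low steel incubator tray, lid down like the dish already in it; it is too wide for the gripper, so do not grip or lift it, only push it with the fingers. Slide it squarely against the outside of the tray's front rim, in front of the empty place, push its near edge up so that it tips up on edge against the rim and falls over the rim onto its lid, then push it on until it lies flat on the tray's floor. Leave the other dish and the bottles around where they are.

Things in the scene. Friction and masses are not known exactly. Their poses are not given: they have to be found in the camera images.
- dish: dish to turn over: clear, square, tan agar inside, 100 x 100 x 20 mm, 0.11 kg, rigid. Origin at its middle, x, y along its sides, z out of the lid (up at first). The lid is outermost; its skirt ends 5 mm above the underside, the base is set back 2 mm. Starts between robot and tray, askew. Slides freely; pushed at the rim with about 14 N, its near side is carried up by friction as the fingers rise
- tray: shallow steel tray, fixed on the bench. Origin at the middle of its underside; x across it, away from the robot, y along it. Inside 116 (x) by 250 mm (y), floor 3 mm thick, rim 10 mm above the bench and 3 mm thick: outside of the front rim at x = -61 mm. A 16 mm grip lip at each y end. Two dishes fit side by side, centred at y = -62 and +62 mm; one place is taken
- empty_place (a point): the middle of the empty place, on the tray's floor (3 mm above the bench); axes parallel to the tray's
- dish_in: the same kind of dish already lying lid down in the other place of the tray, loose; origin at its middle, z up here
- bottle_brown: small brown bottle with a tan cap, 39 mm wide, 105 mm tall, loose, on the bench to the left in front of the incubator; origin at the middle of its underside
- tube_cyan: small clear bottle with a light blue cap, 37 mm wide, 82 mm tall, loose, on the bench to the right of the work; origin at the middle of its underside
Not all that is in view belongs to the job. What is shaped like the dish but purple is not meant.

How it is judged:
By the outcome, as a careful person would: the job done as asked, in the order asked, and still so for the second after the job is handed in, with the robot touching nothing.
It also fails if it takes over 72 s, if anything falls off the work surface, if the arm or the gripper's body presses on something with over 40 N, if the wrist force passes 120 N, or if a joint passes its speed limit or range.

## Working session

There is one attempt and no reset: what is moved stays moved. The work goes in short steps, Python scripts to look and compute and a tool call to move; the robot and the scene stay as the last step left them, time stands still between calls to the robot, and variables do not carry over. Pictures are saved under pics/ and viewed, at most 10 in all, crops included, and the job is handed in when it is done.

Besides the shell and the picture viewer there is one more tool, called after "Emit:" as name(argument=value, ...) on one line, values as JSON. arm_command: Moves the arm, as the interface text tells. Its arguments: {"type":"object","properties":{"rows":{"type":"array"},"jaw":{"type":"number"},"force":{"type":"number"}},"required":["rows"]}

```bash
mkdir -p pics
python3 - <<'E'
from workcell import sensors, viewer, robot
import cv2
s=sensors.sense(); print(s['time'],s['tcp_pos'],s['eef_rot'],s['gripper_width'])
for n in ('top','scene'):
    i=viewer.camera_info(n); print(n,i)
    cv2.imwrite(f'pics/{n}0.png',viewer.read_camera(n)[...,::-1])
E
```

```text
0.0 [ 0.18266347 -0.59733986  0.24751438] [-3.10565001e+00 -4.64282711e-01  4.55142761e-04] 1.0003269757097462
top {'camera_matrix': array([[467.2620834 ,   0.        , 256.92872757],
       [  0.        , 467.2620834 , 185.19567271],
       [  0.        ,   0.        ,   1.        ]]), 'origin': array([ 0.36130043, -0.03813731,  1.1542056 ]), 'rotation': array([ 0.11723237, -0.13914279, -1.55181539])}
scene {'camera_matrix': array([[457.35744926,   0.        , 252.36268369],
       [  0.        , 457.35744926, 190.73259306],
       [  0.        ,   0.        ,   1.        ]]), 'origin': array([-0.00364705,  0.53743101,  1.02169017]), 'rotation': array([ 0.33218067, -0.82825424, -2.28294045])}
```

View pics/top0.png

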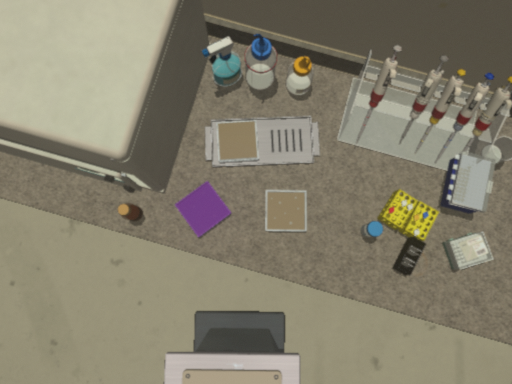

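View pics/scene0.png

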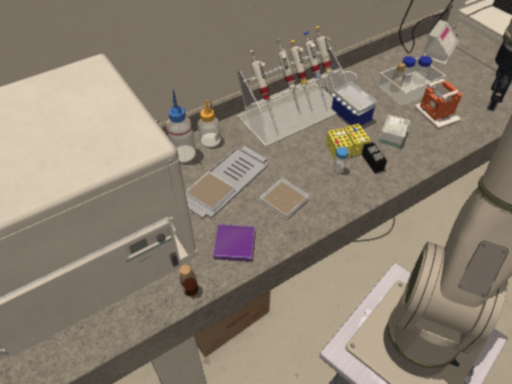

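The top view shows the tray around (262,141) with the left place taken and the empty place near (289,140). The dish is near (286,211), the purple decoy near (203,209), the brown bottle near (130,212) and the cyan-capped bottle near (374,230). I'll zoom in to get the corners.

```bash
cat > h.py <<'E'
import numpy as np, cv2
from scipy.spatial.transform import Rotation as R
from workcell import sensors, viewer, robot
def ray(n,uv,z,i=None):
    i=i or viewer.camera_info(n); K=i['camera_matrix']
    uv=np.atleast_2d(uv).astype(float)
    d=np.c_[(uv[:,0]-K[0,2])/K[0,0],-(uv[:,1]-K[1,2])/K[1,1],-np.ones(len(uv))]
    w=R.from_rotvec(i['rotation']).apply(d); o=np.array(i['origin'])
    return o+w*((z-o[2])/w[:,2])[:,None]
def proj(n,P,i=None):
    i=i or viewer.camera_info(n); K=i['camera_matrix']
    c=R.from_rotvec(i['rotation']).inv().apply(np.atleast_2d(P)-i['origin'])
    return np.c_[K[0,0]*c[:,0]/-c[:,2]+K[0,2],K[1,1]*c[:,1]/c[:,2]+K[1,2]]
E
python3 - <<'E'
from h import *
im=cv2.imread('pics/top0.png')[110:245,195:330]
im=cv2.resize(im,None,fx=4.4,fy=4.4,interpolation=cv2.INTER_CUBIC); cv2.imwrite('pics/z0.png',im)
E
```

```text
(no output)
```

View pics/z0.png

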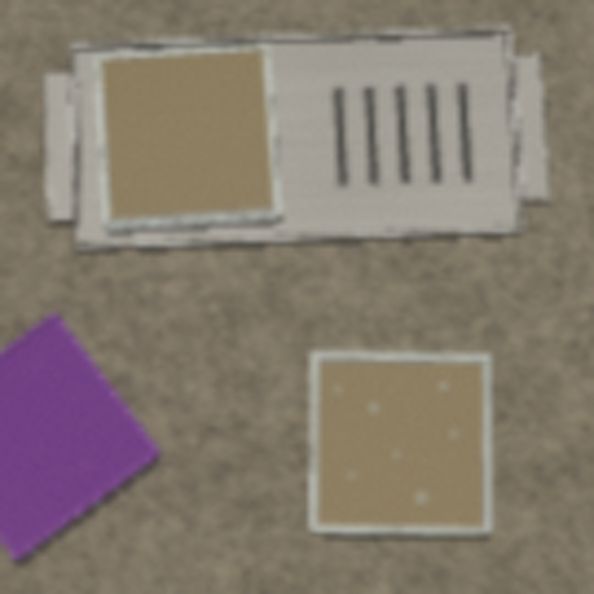

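The zoom shows the tray rim corners at about (73,45), (511,32), (520,232), (78,248), and the dish's top corners at (311,353), (490,354), (491,532), (311,531).

Run:
```python
from h import *
f=lambda p:np.array(p)/4.4+[195,110]-0.4
def fit(p,z,hx,hy,name):
    w=ray('top',f(p),z)[:,:2]
    print(name,np.round(w,4).tolist(),'sides',np.round(np.linalg.norm(w-np.roll(w,-1,0),axis=1),4))
    m=np.array([[hx,hy],[hx,-hy],[-hx,-hy],[-hx,hy]]) # TL,TR,BR,BL
    c=w.mean(0); H=(m.T@(w-c)); a=np.arctan2(H[0,1]-H[1,0],H[0,0]+H[1,1])
    print(' c',c.round(4),'yaw',round(a,4)); return c,a
c,a=fit([(73,45),(511,32),(520,232),(78,248)],.01,.061,.128,'tray')
d,b=fit([(311,353),(490,354),(491,532),(311,531)],.02,.05,.05,'dish')
u=np.array([np.cos(a),np.sin(a)]);v=np.array([-u[1],u[0]])
print('empty',c-.062*v,'dish in tray frame',(d-c)@u,(d-c)@v,'rel yaw deg',np.degrees(b-a))
t=c-.062*v-.111*u; print('at rim target',t,'move',t-d)
print('bottles',ray('top',[[374,229],[130,212]],[.08,.1][0]))
# check with scene view
sc=cv2.imread('pics/scene0.png')
for P,z,col in ((c,.01,(0,0,255)),(d,.02,(0,255,0))):
    h=(.061,.128) if z==.01 else (.05,.05); g=a if z==.01 else b
    U=np.array([np.cos(g),np.sin(g)]);V=np.array([-U[1],U[0]])
    q=[np.r_[P+i*h[0]*U+j*h[1]*V,z] for i,j in((1,1),(1,-1),(-1,-1),(-1,1))]
    for n,pic in(('scene',sc),):
        cv2.polylines(pic,[np.round(proj(n,np.array(q))*16).astype(int)],True,col,1,shift=4)
cv2.imwrite('pics/s1.png',cv2.resize(sc[120:270,170:330],None,fx=3.7,fy=3.7))
```

```text
tray [[0.7164, 0.0655], [0.729, -0.1875], [0.6107, -0.1921], [0.5971, 0.0591]] sides [0.2533 0.1184 0.2516 0.1195]
 c [ 0.6633 -0.0637] yaw 0.0507
dish [[0.5374, -0.0734], [0.5385, -0.1735], [0.4392, -0.1738], [0.4383, -0.0745]] sides [0.1001 0.0993 0.0993 0.0992]
 c [ 0.4884 -0.1238] yaw 0.0084
empty [ 0.66644337 -0.12564286] dish in tray frame -0.1777577946692759 -0.051120747990956984 rel yaw deg -2.427317824098199
at rim target [ 0.5555862  -0.13127191] move [ 0.06722361 -0.00747982]
bottles [[ 0.44090303 -0.32304111  0.08      ]
 [ 0.47148409  0.23897912  0.08      ]]
```

View pics/s1.png

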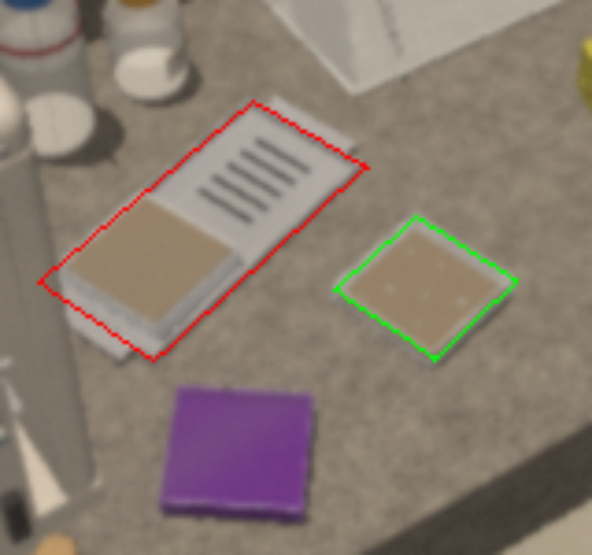

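The outlines agree with the scene view. I'll move to in front of the dish.

Emit:
arm_command(rows=[[18,40,0,0,0,-0.024],[18,40,0,0,0,-0.024],[18,40,0,0,0,-0.024],[18,40,0,0,0,-0.024],[18,40,0,0,0,-0.024]], jaw=0.1)

```text
time: 0.6
tcp_pos: [0.2732, -0.3958, 0.248]
eef_rot: [-3.129, -0.276, 0.001]
force: [1.2, 0.5, 0.8]
gripper_width: 0.549
grasp_force: 0.0
```

Emit:
arm_command(rows=[[18,40,-10,0,0,-0.024],[18,40,-10,0,0,-0.024],[18,40,-10,0,0,-0.024],[18,40,-10,0,0,-0.024],[18,40,-10,0,0,-0.024]])

```text
time: 1.1
tcp_pos: [0.363, -0.196, 0.1979]
eef_rot: [3.14, 0.087, -0.0]
force: [0.5, -0.8, 0.2]
gripper_width: 0.553
grasp_force: 0.0
```

Emit:
arm_command(rows=[[7,24,0,0,0,-0.016],[7,24,-25,0,0,-0.016],[7,24,-30,0,0,-0.015],[6,0,-40,0,0,0],[0,0,-40,0,0,0]])

```text
time: 1.6
tcp_pos: [0.3907, -0.125, 0.0624]
eef_rot: [3.141, 0.018, 0.003]
force: [-0.3, -0.2, -0.5]
gripper_width: 0.546
grasp_force: 0.0
```

Emit:
arm_command(rows=[[0,0,-14,0,0,0],[0,0,-10,0,0,0],[0,0,-8,0,0,0],[0,0,-5,0,0,0],[0,0,-4,0,0,0]])

```text
time: 2.1
tcp_pos: [0.3902, -0.1259, 0.0226]
eef_rot: [3.141, 0.015, 0.002]
force: [0.2, 0.0, 0.4]
gripper_width: 0.547
grasp_force: 0.0
```

Run:
```python
from h import *
s=sensors.sense(); print(s['tcp_pos'],s['eef_rot'],s['force'])
a=viewer.read_camera('wrist'); b=viewer.read_camera('scene')[120:320,160:400]
b=cv2.resize(b,(461,384))
cv2.imwrite('pics/w1.png',np.hstack([cv2.resize(a,(339,254)),np.zeros((254,1,3),np.uint8)])[...,::-1])
o=np.zeros((384,800,3),np.uint8); o[:254,:339]=cv2.resize(a,(339,254)); o[:,339:]=b
cv2.imwrite('pics/w1.png',o[...,::-1])
```

```text
[ 0.39024465 -0.12594158  0.02257515] [3.14092320e+00 1.49959834e-02 1.50448653e-03] [0.16458541 0.02709872 0.36578839]
```

View pics/w1.png

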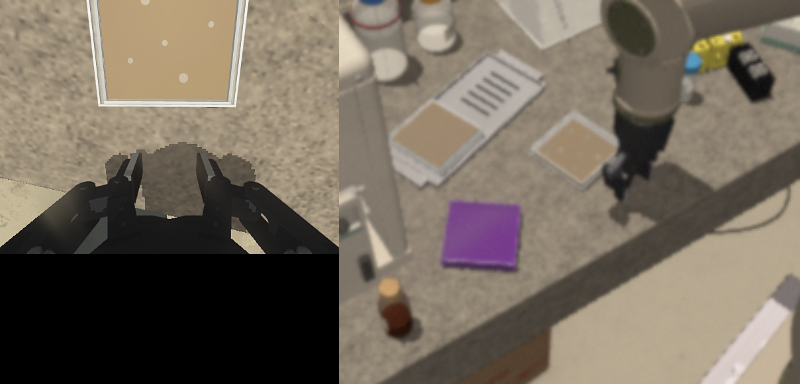

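The wrist view shows both fingers (columns about 130 and 207) centred on the dish's near edge (row 103, columns 100–237), square to it. Next I'll touch the bench gently to find the fingertip height.

Emit:
arm_command(rows=[[0,0,-2,0,0,0],[0,0,-2,0,0,0],[0,0,-1,0,0,0],[0,0,0,0,0,0],[0,0,0,0,0,0]])

```text
time: 2.7
tcp_pos: [0.3898, -0.1257, 0.0174]
eef_rot: [3.141, 0.015, 0.0]
force: [0.6, 0.4, 0.3]
gripper_width: 0.546
grasp_force: 0.0
```

Emit:
arm_command(rows=[[0,0,-1,0,0,0],[0,0,-1,0,0,0],[0,0,-1,0,0,0],[0,0,0,0,0,0],[0,0,0,0,0,0]])

```text
time: 3.2
tcp_pos: [0.3898, -0.1257, 0.0146]
eef_rot: [3.141, 0.015, -0.0]
force: [-2.3, 0.7, 6.8]
gripper_width: 0.55
grasp_force: 3.3
```

Emit:
arm_command(rows=[[0,0,4,0,0,0],[12,0,0,0,0,0],[11,0,0,0,0,0],[8,0,0,0,0,0],[5,0,0,0,0,0]])

```text
time: 3.7
tcp_pos: [0.427, -0.1255, 0.0182]
eef_rot: [-3.141, -0.016, -0.001]
force: [-0.2, 0.4, 0.4]
gripper_width: 0.553
grasp_force: 0.0
```

Emit:
arm_command(rows=[[4,0,0,0,0,0.0],[5,-0.5,0,0,0,0.004],[6,-1,0,0,0,0.005],[6,-1,0,0,0,0.005],[6,-1,0,0,0,0.005]])

```text
time: 4.2
tcp_pos: [0.4533, -0.1294, 0.0183]
eef_rot: [3.141, 0.046, -0.0]
force: [-0.3, -0.3, -1.0]
gripper_width: 0.55
grasp_force: 0.3
```

Emit:
arm_command(rows=[[6,-1,0,0,0,0.005],[6,-1,0,0,0,0.005],[6,-1,0,0,0,0.005],[5,-1,0,0,0,0.004],[4,-1,0,0,0,0.004]])

```text
time: 4.7
tcp_pos: [0.4802, -0.1342, 0.0183]
eef_rot: [-3.141, -0.082, 0.0]
force: [-0.6, -0.2, 1.2]
gripper_width: 0.555
grasp_force: 0.8
```

Run:
```python
from h import *
s=sensors.sense(); print(s['tcp_pos'],s['eef_rot'],s['force'])
a=viewer.read_camera('wrist'); b=viewer.read_camera('top')[110:245,195:330]
o=np.zeros((400,800,3),np.uint8); o[:300,:400]=cv2.resize(a,(400,300)); o[:,400:]=cv2.resize(b,(400,400))
cv2.imwrite('pics/w2.png',o[...,::-1])
```

```text
[ 0.48024825 -0.13420206  0.01832326] [-3.14050667e+00 -8.20224638e-02  4.54699113e-05] [-0.60022617 -0.21452462  1.23935884]
```

View pics/w2.png

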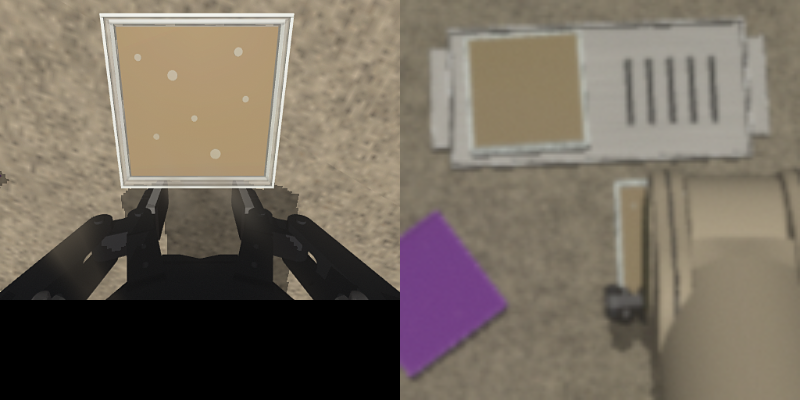

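Both fingers are flush on the dish's near edge (wrist view, row 187), and its left far corner shows at about (614,181) in the top crop. About 14 mm remain to the rim.

Emit:
arm_command(rows=[[4,-0.5,0,0,0,0],[4,-0.4,0,0,0,0],[3,-0.3,0,0,0,0],[2,0,0,0,0,0],[1,0,0,0,0,0]])

```text
time: 5.3
tcp_pos: [0.4939, -0.1354, 0.0183]
eef_rot: [3.14, 0.081, -0.0]
force: [-2.1, 0.2, 1.3]
gripper_width: 0.55
grasp_force: 0.9
```

Emit:
arm_command(rows=[[1,0,0,0,0,0],[1,0,0,0,0,0],[0,0,0,0,0,0],[0,0,0,0,0,0],[0,0,0,0,0,0]])

```text
time: 5.8
tcp_pos: [0.496, -0.1354, 0.0184]
eef_rot: [3.14, 0.081, 0.001]
force: [0.1, 0.4, -0.1]
gripper_width: 0.552
grasp_force: 0.0
```

Emit:
arm_command(rows=[[1,0,0,0,0,0],[1,0,0,0,0,0],[1,0,0,0,0,0],[0,0,0,0,0,0],[0,0,0,0,0,0]])

```text
time: 6.3
tcp_pos: [0.499, -0.1354, 0.0183]
eef_rot: [3.14, 0.081, 0.001]
force: [0.2, -0.8, 0.4]
gripper_width: 0.551
grasp_force: 0.0
```

Emit:
arm_command(rows=[[1,0,0,0,0,0],[1,0,0,0,0,0],[1,0,0,0,0,0],[0,0,0,0,0,0],[0,0,0,0,0,0]])

```text
time: 6.8
tcp_pos: [0.4997, -0.1355, 0.0179]
eef_rot: [3.14, 0.081, -0.007]
force: [-10.1, 0.4, 8.2]
gripper_width: 0.55
grasp_force: 5.4
```

Run:
```python
from h import *
s=sensors.sense(); print(s['tcp_pos'],s['eef_rot'],s['force'])
a=viewer.read_camera('wrist'); b=viewer.read_camera('top')[110:245,195:330]
o=np.zeros((400,800,3),np.uint8); o[:300,:400]=cv2.resize(a,(400,300)); o[:,400:]=cv2.resize(b,(400,400))
cv2.imwrite('pics/w3.png',o[...,::-1])
```

```text
[ 0.49970997 -0.13547461  0.01786871] [ 3.14046508  0.08110507 -0.00726495] [-10.06339094   0.44837069   8.16145956]
```

View pics/w3.png

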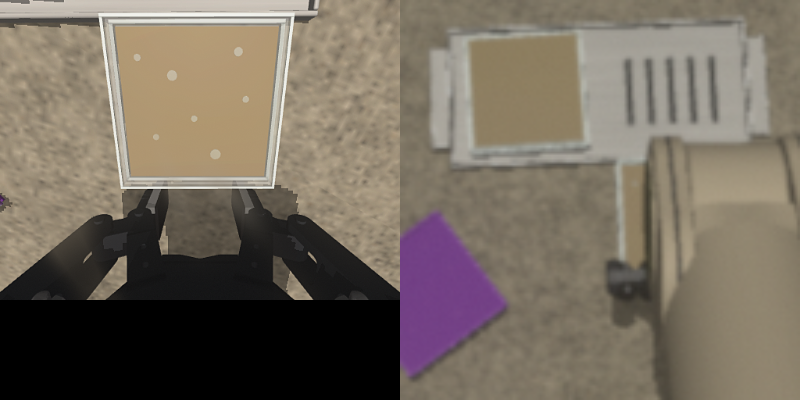

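The dish is square against the front rim: the rim line is at row 14 of the wrist view, with the right-hand gap about 13 mm to the tray's outer end as expected. Contact force is 10 N. I'll press to about 14 N and then rise.

Emit:
arm_command(rows=[[1,0,0,0,0,0],[0,0,2,0,0,0],[0,0,2,0,0,0],[0,0,2,0,0,0],[0,0,2,0,0,0]])

```text
time: 7.4
tcp_pos: [0.5001, -0.1357, 0.0252]
eef_rot: [3.141, 0.081, -0.009]
force: [-7.9, -1.6, -0.4]
gripper_width: 0.551
grasp_force: 4.1
```

Emit:
arm_command(rows=[[1,0,1,0,0,0],[1,0,2,0,0,0],[0,0,2,0,0,0],[0,0,2,0,0,0],[0.5,0,2,0,0,0]])

```text
time: 7.9
tcp_pos: [0.5012, -0.1358, 0.0336]
eef_rot: [-3.14, -0.081, 0.014]
force: [-13.9, -0.6, 1.0]
gripper_width: 0.547
grasp_force: 7.1
```

Run:
```python
from h import *
s=sensors.sense(); print(s['tcp_pos'],s['force'])
a=viewer.read_camera('wrist'); b=viewer.read_camera('scene')[120:270,170:370]
o=np.zeros((300,800,3),np.uint8); o[:,:400]=cv2.resize(a,(400,300)); o[:,400:]=cv2.resize(b,(400,300))
cv2.imwrite('pics/w4.png',o[...,::-1])
```

```text
[ 0.50116642 -0.13576912  0.0336243 ] [-13.8520316   -0.55556496   0.96054352]
```

View pics/w4.png

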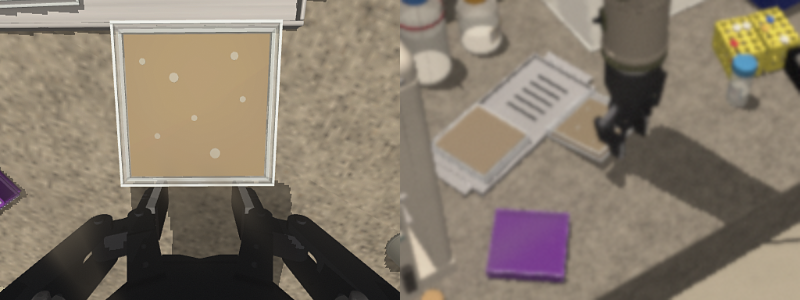

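The wrist view shows the near edge still at row 186 on the fingers while the far edge has narrowed, so the dish is tipping at 14 N. I'll follow the arc.

Emit:
arm_command(rows=[[0.5,0,3,0,0,0],[0.6,0,3,0,0,0],[0.7,0,3,0,0,0],[0.8,0,3,0,0,0],[0.9,0,3,0,0,0]])

```text
time: 8.5
tcp_pos: [0.5044, -0.1357, 0.0487]
eef_rot: [-3.14, -0.081, 0.015]
force: [-15.8, -0.5, 3.9]
gripper_width: 0.551
grasp_force: 8.2
```

Emit:
arm_command(rows=[[0.8,0,3,0,0,0],[0.9,0,3,0,0,0],[1,0,3,0,0,0],[1.2,0.1,3,0,0,0],[1.4,0.1,3,0,0,0]])

```text
time: 9.0
tcp_pos: [0.5102, -0.1354, 0.064]
eef_rot: [-3.14, -0.081, 0.014]
force: [-17.5, -0.1, 7.4]
gripper_width: 0.549
grasp_force: 8.7
```

Emit:
arm_command(rows=[[1.2,0,3,0,0,0],[1.4,0.1,3,0,0,0],[1.5,0.1,3,0,0,0],[1.6,0.1,3,0,0,0],[1.8,0.1,3,0,0,0]])

```text
time: 9.5
tcp_pos: [0.5193, -0.1349, 0.0798]
eef_rot: [3.141, 0.081, -0.009]
force: [-11.0, -0.4, 7.3]
gripper_width: 0.552
grasp_force: 6.6
```

Emit:
arm_command(rows=[[2.2,0.1,3,0,0,0],[2.4,0.1,2.8,0,0,0],[2.6,0.1,2.6,0,0,0],[2.8,0.1,2.5,0,0,0],[3,0.2,2.4,0,0,0]])

```text
time: 10.0
tcp_pos: [0.5321, -0.1343, 0.0938]
eef_rot: [3.14, 0.081, -0.01]
force: [-19.7, 1.5, 20.2]
gripper_width: 0.554
grasp_force: 13.7
```

Run:
```python
from h import *
s=sensors.sense(); print(s['tcp_pos'],s['force'])
a=viewer.read_camera('wrist'); b=viewer.read_camera('scene')[120:270,170:370]
o=np.zeros((300,800,3),np.uint8); o[:,:400]=cv2.resize(a,(400,300)); o[:,400:]=cv2.resize(b,(400,300))
cv2.imwrite('pics/w5.png',o[...,::-1])
```

```text
[ 0.53205331 -0.13430061  0.09382693] [-19.68240211   1.50655865  20.20821057]
```

View pics/w5.png

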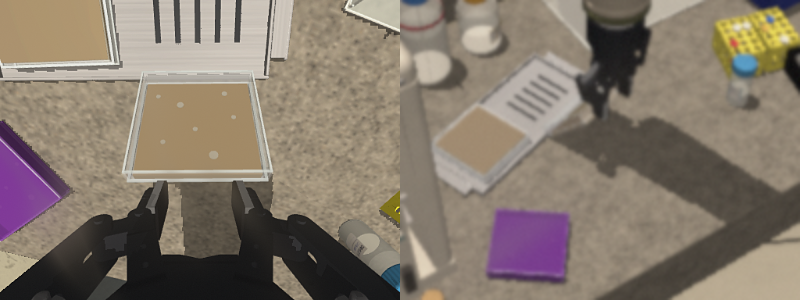

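The dish is at about 49° with its near edge still on both fingers (row 181). The force runs along the dish, so I'll ease off the penetration while following the arc.

Emit:
arm_command(rows=[[0,0,3,0,0,0],[2.5,0.1,3,0,0,0],[3,0.2,3,0,0,0],[3,0.2,2.5,0,0,0],[3,0.2,2.5,0,0,0]])

```text
time: 10.6
tcp_pos: [0.5466, -0.1334, 0.1078]
eef_rot: [3.141, 0.082, 0.001]
force: [-0.3, 0.1, -0.3]
gripper_width: 0.549
grasp_force: 0.0
```

```bash
cat >> h.py <<'E'
def tan():
    a=viewer.read_camera('wrist'); cv2.imwrite('pics/last.png',a[...,::-1])
    hsv=cv2.cvtColor(a,cv2.COLOR_RGB2HSV)
    m=cv2.inRange(hsv,(8,75,120),(25,140,255))
    n,l,st,c=cv2.connectedComponentsWithStats(cv2.morphologyEx(m,cv2.MORPH_OPEN,np.ones((5,5))))
    for k in np.argsort(-st[1:,4])[:3]+1:
        comp=(l==k).astype(np.uint8); cn=max(cv2.findContours(comp,0,1)[0],key=len)
        print(st[k],cv2.approxPolyDP(cn,8,True)[:,0].tolist())
    return a
E
python3 - <<'E'
from h import *
s=sensors.sense();print(s['tcp_pos'],s['force']); tan()
E
```

```text
[ 0.54660646 -0.13342193  0.1078088 ] [-0.25345231  0.09502042 -0.30590328]
[    0     0   149   104 13363] [[0, 0], [25, 103], [148, 99], [134, 0]]
[  180   128   146   102 13143] [[195, 128], [180, 229], [325, 229], [310, 128]]
```

```bash
cat >> h.py <<'E'
from scipy.optimize import least_squares
def fitdish(q,a0=.0507,s=.046):
    "q: agar corners far-left, near-left, near-right, far-right; prints near/far edge mid-points and tilt"
    i=viewer.camera_info('wrist'); u=np.array([np.cos(a0),np.sin(a0),0]); v=np.array([-u[1],u[0],0])
    def pts(p):
        e=np.cos(p[3])*u+np.array([0,0,-np.sin(p[3])])  # near->far direction
        c=p[:3]; return np.array([c+s*e+s*v,c-s*e+s*v,c-s*e-s*v,c+s*e-s*v])
    r=least_squares(lambda p:(proj('wrist',pts(p),i)-q).ravel(),[.56,-.13,.05,.6],x_scale=[.01,.01,.01,.1])
    P=pts(r.x); t=np.array([.6633,-.0637,0])
    for n,w in(('near',(P[1]+P[2])/2),('far',(P[0]+P[3])/2)): print(n,'tray u,v,z mm',((w-t)@u*1e3).round(1),((w-t)@v*1e3).round(1),(w[2]*1e3).round(1))
    print('tilt',np.degrees(r.x[3]).round(1),'res px',np.abs(r.fun).max().round(1))
E
python3 - <<'E'
from h import *
fitdish(np.array([[195,128],[180,229],[325,229],[310,128]]))
s=sensors.sense(); t=np.array([.6633,-.0637,0]); u=np.array([np.cos(.0507),np.sin(.0507),0]); print('TCP u',(s['tcp_pos']-t)@u*1e3)
E
```

```text
near tray u,v,z mm -117.0 -61.6 77.9
far tray u,v,z mm -60.3 -61.6 5.4
tilt 52.0 res px 1.9
TCP u -119.51286295733578
```

The fit puts the dish at about 52°, with the fingertips' front corners on its near face and contact gone light. I'll press again along the dish toward the rim and continue the arc with that compression held.

Emit:
arm_command(rows=[[1.6,0.1,-2.4,0,0,0],[2,0.1,0,0,0,0],[3.6,0.2,1.9,0,0,0],[3.6,0.2,1.9,0,0,0],[4,0.2,1.6,0,0,0]])

```text
time: 11.15
tcp_pos: [0.5613, -0.1327, 0.1109]
eef_rot: [3.14, 0.081, 0.0]
force: [0.2, -0.6, -0.7]
gripper_width: 0.55
grasp_force: 0.0
```

Run:
```python
from h import *
s=sensors.sense();print(s['tcp_pos'],s['force']); tan()
```

```text
[ 0.56134691 -0.13267615  0.11091309] [ 0.24032425 -0.55487963 -0.66528643]
[    0     0   152   124 15647] [[0, 0], [33, 123], [151, 119], [135, 0]]
[ 199  155  108   96 9300] [[199, 155], [203, 230], [214, 231], [216, 249], [296, 249], [306, 155]]
```

Run:
```python
from h import *
i=viewer.camera_info('wrist'); a0=.0507;u=np.array([np.cos(a0),np.sin(a0),0]); v=np.array([-u[1],u[0],0]);t=np.array([.6633,-.0637,0])
s=.046
for zf in(.004,.008,.012):
    # far edge mid from top corners at height zf -> then tilt from near row
    f=ray('wrist',[[199,155],[306,155]],zf,i); w=np.linalg.norm(f[0]-f[1]); m=f.mean(0)
    for th in range(0,75,6):
        e=np.cos(np.radians(th))*u-np.array([0,0,np.sin(np.radians(th))]); q=proj('wrist',m-2*s*e,i)[0]
        if th%12==0 or abs(q[1]-249)<12: print(zf,'w',w.round(4),'u,v',((m-t)@u).round(4),((m-t)@v).round(4),th,q.round(0))
s=sensors.sense()['tcp_pos']; print('TCP u',(s-t)@u)
```

```text
0.004 w 0.0922 u,v -0.0689 -0.0611 0 [253. 250.]
0.004 w 0.0922 u,v -0.0689 -0.0611 6 [253. 255.]
0.004 w 0.0922 u,v -0.0689 -0.0611 12 [252. 259.]
0.004 w 0.0922 u,v -0.0689 -0.0611 24 [252. 264.]
0.004 w 0.0922 u,v -0.0689 -0.0611 36 [252. 266.]
0.004 w 0.0922 u,v -0.0689 -0.0611 48 [252. 261.]
0.004 w 0.0922 u,v -0.0689 -0.0611 54 [252. 256.]
0.004 w 0.0922 u,v -0.0689 -0.0611 60 [251. 249.]
0.004 w 0.0922 u,v -0.0689 -0.0611 66 [251. 241.]
0.004 w 0.0922 u,v -0.0689 -0.0611 72 [251. 230.]
0.008 w 0.0906 u,v -0.0682 -0.0611 0 [253. 251.]
0.008 w 0.0906 u,v -0.0682 -0.0611 6 [253. 256.]
0.008 w 0.0906 u,v -0.0682 -0.0611 12 [252. 260.]
0.008 w 0.0906 u,v -0.0682 -0.0611 24 [252. 266.]
0.008 w 0.0906 u,v -0.0682 -0.0611 36 [252. 268.]
0.008 w 0.0906 u,v -0.0682 -0.0611 48 [252. 263.]
0.008 w 0.0906 u,v -0.0682 -0.0611 54 [251. 259.]
0.008 w 0.0906 u,v -0.0682 -0.0611 60 [251. 252.]
0.008 w 0.0906 u,v -0.0682 -0.0611 66 [251. 243.]
0.008 w 0.0906 u,v -0.0682 -0.0611 72 [251. 232.]
0.012 w 0.0891 u,v -0.0674 -0.0612 0 [253. 253.]
0.012 w 0.0891 u,v -0.0674 -0.0612 6 [253. 258.]
0.012 w 0.0891 u,v -0.0674 -0.0612 12 [252. 262.]
0.012 w 0.0891 u,v -0.0674 -0.0612 24 [252. 268.]
0.012 w 0.0891 u,v -0.0674 -0.0612 36 [252. 270.]
0.012 w 0.0891 u,v -0.0674 -0.0612 48 [252. 266.]
0.012 w 0.0891 u,v -0.0674 -0.0612 54 [251. 261.]
0.012 w 0.0891 u,v -0.0674 -0.0612 60 [251. 254.]
0.012 w 0.0891 u,v -0.0674 -0.0612 66 [251. 245.]
0.012 w 0.0891 u,v -0.0674 -0.0612 72 [251. 234.]
TCP u -0.10465500347701555
```

Run:
```python
from h import *
b=viewer.read_camera('scene')[150:270,200:340]
o=np.zeros((384,800,3),np.uint8)
a=cv2.imread('pics/last.png')[...,::-1]
o[:,:400]=a[:,56:456]; o[:343,400:]=cv2.resize(b,(400,343),interpolation=cv2.INTER_CUBIC)
cv2.imwrite('pics/w6.png',o[...,::-1])
```

```text
(no output)
```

View pics/w6.png

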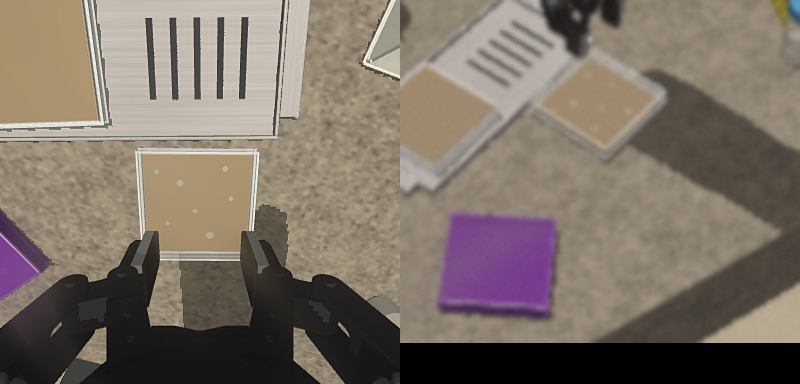

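The dish dropped back flat, lid up, still square and about 4 mm off the rim, so it can be retried. I'll go back behind it, start with the fingertips lower, and hold the compression along the dish throughout.

Emit:
arm_command(rows=[[-20,-1,10,0,0,0],[-25,-1.3,0,0,0,0],[-25,-1.3,0,0,0,0],[-11,-0.6,0,0,0,0],[0,0,-30,0,0,0]])

```text
time: 11.75
tcp_pos: [0.4814, -0.1381, 0.0936]
eef_rot: [3.137, 0.079, 0.009]
force: [1.3, -0.6, -0.6]
gripper_width: 0.554
grasp_force: 0.0
```

Emit:
arm_command(rows=[[0,0,-30,0,0,0],[0,0,-25,0,0,0],[0,0,-12,0,0,0],[0,0,-6,0,0,0],[0,0,0,0,0,0]])

```text
time: 12.25
tcp_pos: [0.4802, -0.1368, 0.0176]
eef_rot: [-3.14, -0.082, 0.0]
force: [-0.1, 0.1, 0.9]
gripper_width: 0.549
grasp_force: 0.0
```

Emit:
arm_command(rows=[[0,0,-1,0,0,0],[8,0.4,0,0,0,0],[6,0.3,0,0,0,0],[4,0.2,0,0,0,0],[2,0,0,0,0,0]])

```text
time: 12.75
tcp_pos: [0.4997, -0.136, 0.0167]
eef_rot: [3.14, 0.081, -0.003]
force: [-9.6, 0.3, 7.4]
gripper_width: 0.55
grasp_force: 4.9
```

Emit:
arm_command(rows=[[1,0,0,0,0,0],[1,0,0,0,0,0],[0,0,0,0,0,0],[0,0,0,0,0,0],[0,0,0,0,0,0]])

```text
time: 13.25
tcp_pos: [0.4997, -0.136, 0.0161]
eef_rot: [-3.141, -0.081, 0.008]
force: [-11.2, 0.3, 7.1]
gripper_width: 0.548
grasp_force: 5.5
```

Emit:
arm_command(rows=[[1,0,0,0,0,0],[1,0,1,0,0,0],[0.5,0,1,0,0,0],[0,0,1,0,0,0],[0,0,1,0,0,0]])

```text
time: 13.75
tcp_pos: [0.5, -0.1364, 0.0188]
eef_rot: [-3.14, -0.081, 0.015]
force: [-13.6, -1.9, -0.1]
gripper_width: 0.551
grasp_force: 6.7
```

Emit:
arm_command(rows=[[0.2,0,2,0,0,0],[0.2,0,2,0,0,0],[0.2,0,2,0,0,0],[0.3,0,2,0,0,0],[0.3,0,2,0,0,0]])

```text
time: 14.25
tcp_pos: [0.5008, -0.1364, 0.0286]
eef_rot: [-3.14, -0.081, 0.016]
force: [-15.7, -0.3, 1.2]
gripper_width: 0.555
grasp_force: 7.9
```

Run:
```python
from h import *
s=sensors.sense();print(s['tcp_pos'],s['force']); tan()
```

```text
[ 0.50078    -0.13636748  0.02862956] [-15.72150772  -0.32682011   1.23624444]
[  151    40   194   187 33339] [[344, 40], [151, 41], [165, 226], [335, 225]]
```

Run:
```python
from h import *
fitdish(np.array([[151,41],[165,226],[335,225],[344,40]]))
```

```text
near tray u,v,z mm -150.9 -60.9 19.9
far tray u,v,z mm -59.7 -60.9 8.4
tilt 7.2 res px 1.0
```

Emit:
arm_command(rows=[[0.4,0,3,0,0,0],[0.5,0,3,0,0,0],[0.6,0,3,0,0,0],[0.7,0,3,0,0,0],[0.8,0,3,0,0,0]])

```text
time: 14.8
tcp_pos: [0.5035, -0.1363, 0.0437]
eef_rot: [-3.14, -0.08, 0.018]
force: [-18.8, -0.5, 3.7]
gripper_width: 0.545
grasp_force: 9.1
```

Emit:
arm_command(rows=[[0.8,0,3,0,0,0],[0.9,0,3,0,0,0],[1,0,3,0,0,0],[1.1,0.1,3,0,0,0],[1.3,0.1,3,0,0,0]])

```text
time: 15.3
tcp_pos: [0.5087, -0.1361, 0.0589]
eef_rot: [-3.14, -0.08, 0.018]
force: [-20.1, -0.5, 8.2]
gripper_width: 0.55
grasp_force: 10.0
```

Run:
```python
from h import *
s=sensors.sense();print(s['tcp_pos'],s['force']); tan()
```

```text
[ 0.5086899  -0.13609264  0.05894666] [-20.10931665  -0.45914055   8.15803793]
[  165    66   170   160 25546] [[328, 67], [171, 67], [165, 225], [334, 224]]
[   0    0  102   24 2294] [[0, 0], [0, 23], [101, 20], [99, 0]]
```

Emit:
arm_command(rows=[[1.4,0.1,3,0,0,0],[1.6,0.1,3,0,0,0],[1.7,0.1,3,0,0,0],[1.9,0.1,3,0,0,0],[2,0.1,2.8,0,0,0]])

```text
time: 15.85
tcp_pos: [0.5171, -0.1357, 0.0742]
eef_rot: [3.14, 0.08, -0.019]
force: [-24.3, -0.1, 15.9]
gripper_width: 0.549
grasp_force: 12.5
```

Run:
```python
from h import *
s=sensors.sense();print(s['tcp_pos'],s['force']); tan()
fitdish(np.array([[171,67],[165,225],[334,224],[328,67]]))
```

```text
[ 0.51712261 -0.13571182  0.07417329] [-24.28307581  -0.13160104  15.94107953]
[  166    83   168   141 21373] [[321, 83], [178, 84], [166, 223], [333, 222]]
[   0    0  119   49 5429] [[0, 0], [0, 48], [118, 44], [111, 0]]
near tray u,v,z mm -134.2 -61.1 64.7
far tray u,v,z mm -51.3 -61.1 24.8
tilt 25.7 res px 0.7
```

Emit:
arm_command(rows=[[1.5,0.1,3.3,0,0,0],[2,0.1,3.1,0,0,0],[2.2,0.1,3,0,0,0],[2.4,0.1,2.8,0,0,0],[2.6,0.1,2.6,0,0,0]])

```text
time: 16.4
tcp_pos: [0.5302, -0.1349, 0.0903]
eef_rot: [3.14, 0.081, -0.011]
force: [-19.1, 0.4, 17.8]
gripper_width: 0.548
grasp_force: 11.1
```

Run:
```python
from h import *
s=sensors.sense();print(s['tcp_pos'],s['force']); tan()
```

```text
[ 0.5302303  -0.13487741  0.09030261] [-19.11909924   0.37981871  17.83810393]
[  167   105   166   114 16445] [[186, 106], [167, 218], [332, 217], [315, 105]]
[   0    0  134   77 9675] [[0, 0], [0, 76], [133, 71], [123, 0]]
```

Emit:
arm_command(rows=[[2,0.1,2.6,0,0,0],[2.4,0.1,2.3,0,0,0],[2.6,0.1,2.1,0,0,0],[2.7,0.1,1.9,0,0,0],[2.8,0.1,1.7,0,0,0]])

```text
time: 16.95
tcp_pos: [0.5438, -0.1342, 0.102]
eef_rot: [3.14, 0.081, -0.007]
force: [-18.6, 1.7, 25.5]
gripper_width: 0.551
grasp_force: 15.3
```

Run:
```python
from h import *
s=sensors.sense();print(s['tcp_pos'],s['force']); tan()
```

```text
[ 0.54381294 -0.13422746  0.10196212] [-18.62117306   1.68453213  25.4867157 ]
[    0     0   144    99 12929] [[0, 0], [16, 98], [143, 94], [129, 0]]
[  170   123   160    91 12424] [[191, 124], [170, 213], [329, 212], [310, 123]]
```

Emit:
arm_command(rows=[[2,0.1,2.8,0,0,0],[2.5,0.1,2.1,0,0,0],[2.8,0.1,1.7,0,0,0],[2.9,0.2,1.4,0,0,0],[3,0.2,1.2,0,0,0]])

```text
time: 17.5
tcp_pos: [0.5588, -0.1334, 0.1115]
eef_rot: [3.14, 0.081, -0.001]
force: [-9.8, 1.8, 17.7]
gripper_width: 0.549
grasp_force: 10.1
```

Run:
```python
from h import *
s=sensors.sense();print(s['tcp_pos'],s['force']); tan()
```

```text
[ 0.55878964 -0.13337085  0.11148389] [-9.76290647  1.82766984 17.73901485]
[    0     0   151   120 15183] [[0, 0], [32, 119], [150, 116], [135, 0]]
[ 173  141  154   67 8667] [[326, 200], [307, 141], [195, 142], [173, 207]]
```

Emit:
arm_command(rows=[[2.9,0.1,1.5,0,0,0],[3,0.2,1.3,0,0,0],[3.1,0.1,1,0,0,0],[3.2,0.2,0.8,0,0,0],[3.2,0.2,0.6,0,0,0]])

```text
time: 18.05
tcp_pos: [0.5756, -0.1324, 0.118]
eef_rot: [3.14, 0.082, 0.005]
force: [-6.1, 1.0, 23.0]
gripper_width: 0.549
grasp_force: 11.6
```

Run:
```python
from h import *
s=sensors.sense();print(s['tcp_pos'],s['force']); tan()
```

```text
[ 0.57557583 -0.13241557  0.11797399] [-6.06773576  0.96992935 22.9865792 ]
[   11     6   146   136 16084] [[138, 6], [11, 11], [44, 141], [156, 137]]
[ 178  160  145   44 5337] [[178, 199], [322, 202], [303, 160], [202, 161]]
```

Emit:
arm_command(rows=[[3.5,0.2,1.4,0,0,0],[3.7,0.2,0.8,0,0,0],[3.8,0.2,0.6,0,0,0],[4,0.2,0.4,0,0,0],[4,0.2,0.2,0,0,0]])

```text
time: 18.6
tcp_pos: [0.5957, -0.1312, 0.1219]
eef_rot: [3.14, 0.082, 0.009]
force: [-2.1, 1.3, 20.7]
gripper_width: 0.549
grasp_force: 9.9
```

Run:
```python
from h import *
s=sensors.sense();print(s['tcp_pos'],s['force']); tan()
```

```text
[ 0.59571151 -0.13122088  0.12192094] [-2.06907712  1.349607   20.65938373]
[   23    40   138   125 14194] [[145, 40], [23, 44], [53, 164], [160, 161]]
```

Emit:
arm_command(rows=[[4,0.2,0.4,0,0,0],[4,0.2,0.2,0,0,0],[4,0.2,0,0,0,0],[4,0.2,0,0,0,0],[4,0.2,0,0,0,0]])

```text
time: 19.15
tcp_pos: [0.6156, -0.1301, 0.1217]
eef_rot: [3.14, 0.082, 0.009]
force: [1.1, 0.1, 10.6]
gripper_width: 0.546
grasp_force: 6.0
```

Run:
```python
from h import *
s=sensors.sense();print(s['tcp_pos'],s['force']); tan()
```

```text
[ 0.61556441 -0.13014041  0.12171484] [ 1.13933927  0.108862   10.55793489]
[   30    69   134   119 13097] [[148, 69], [30, 73], [58, 187], [163, 184]]
```

Emit:
arm_command(rows=[[4,0.2,0,0,0,0],[4,0.2,-0.3,0,0,0],[4,0.2,-0.6,0,0,0],[4,0.2,-0.8,0,0,0],[4,0.2,-1,0,0,0]])

```text
time: 19.7
tcp_pos: [0.6332, -0.1299, 0.1161]
eef_rot: [3.14, 0.081, -0.001]
force: [-0.5, -0.2, -0.4]
gripper_width: 0.548
grasp_force: 0.0
```

Run:
```python
from h import *
s=sensors.sense();print(s['tcp_pos'],s['force']); tan()
i=viewer.camera_info('top'); t=np.array([.6633,-.0637,0]);a=.0507
u=np.array([np.cos(a),np.sin(a),0]);v=np.array([-u[1],u[0],0])
b=viewer.read_camera('top'); hsv=cv2.cvtColor(b,cv2.COLOR_RGB2HSV); m=cv2.inRange(hsv,(8,75,100),(25,140,255))
n,l,st,c=cv2.connectedComponentsWithStats(cv2.morphologyEx(m,cv2.MORPH_OPEN,np.ones((3,3))))
for k in range(1,n):
    if st[k,4]>80: print('top',st[k],c[k].round(0))
```

```text
[ 0.63316845 -0.12987704  0.11613241] [-0.50632237 -0.24378856 -0.41049399]
[   28    92   135   117 12832] [[146, 92], [28, 96], [58, 208], [162, 205]]
[  190    97   119   113 12690] [[190, 98], [198, 209], [303, 208], [308, 97]]
top [ 219  122   37   36 1174] [237. 140.]
top [270 146  17  11 156] [278. 152.]
top [118 204  12  12 114] [123. 209.]
```

Run:
```python
from h import *
i=viewer.camera_info('wrist')
fitdish(np.array([[190,98],[198,209],[303,208],[308,97]]))
fitdish(np.array([[28,96],[58,208],[162,205],[146,92]]))
print(proj('wrist',[[.6633-.061*.9987-.062*-.0507*0+ .0031,-.0637-.062-.003,.01]],i))
```

```text
near tray u,v,z mm -43.1 -59.6 19.2
far tray u,v,z mm 48.9 -59.6 17.5
tilt 1.1 res px 0.6
near tray u,v,z mm -41.3 63.9 17.6
far tray u,v,z mm 50.7 63.9 21.4
tilt -2.3 res px 2.8
[[252.83806611 222.85915338]]
```

The dish has gone over and appears flat in the empty place (centre at u≈+3, v≈−60, the same height as the other dish). I'll rise clear and check again.

Emit:
arm_command(rows=[[0,0,10,0,0,0],[0,0,15,0,0,0],[-20,0,20,0,0,0],[-20,0,20,0,0,0],[0,0,0,0,0,0]])

```text
time: 20.3
tcp_pos: [0.5932, -0.1302, 0.1862]
eef_rot: [3.138, 0.08, 0.008]
force: [0.4, 0.4, 0.9]
gripper_width: 0.55
grasp_force: 0.0
```

Emit:
arm_command(rows=[[-30,0,0,0,0,0],[-30,0,0,0,0,0],[-30,0,0,0,0,0],[-20,0,0,0,0,0],[0,0,0,0,0,0]])

```text
time: 20.8
tcp_pos: [0.4816, -0.1303, 0.1822]
eef_rot: [3.139, 0.08, -0.0]
force: [-0.2, -0.0, 0.3]
gripper_width: 0.548
grasp_force: 0.0
```

Run:
```python
from h import *
s=sensors.sense();print(s['time'],s['tcp_pos'],s['force']); tan()
t=np.array([.6633,-.0637,0]);a=.0507
u=np.array([np.cos(a),np.sin(a),0]);v=np.array([-u[1],u[0],0])
def tops(b):
    m=cv2.inRange(cv2.cvtColor(b,cv2.COLOR_RGB2HSV),(8,75,100),(25,140,255))
    n,l,st,c=cv2.connectedComponentsWithStats(cv2.morphologyEx(m,cv2.MORPH_OPEN,np.ones((3,3))))
    for k in range(1,n):
        if st[k,4]>80:
            w=ray('top',c[k],.019)[0]-t; print('top',st[k],c[k].round(1),'u,v',(w@u*1e3).round(1),(w@v*1e3).round(1))
tops(cv2.imread('pics/top0.png')[...,::-1].copy()); print(); tops(viewer.read_camera('top'))
```

```text
20.8 [ 0.48157977 -0.13031477  0.18223778] [-0.15739104 -0.03010117  0.30213211]
[ 208    0  102   32 3167] [[208, 0], [210, 31], [308, 28], [309, 0]]
[  73    0  104   31 2953] [[73, 0], [78, 30], [176, 26], [174, 0]]
top [ 219  123   37   35 1162] [236.9 139.8] u,v 3.0 62.6
top [ 268  193   36   36 1161] [285.8 210.5] u,v -178.9 -51.5
top [117 203  12  12 117] [122.9 208.7] u,v -160.6 344.7

top [ 219  123   37   35 1167] [236.9 139.8] u,v 2.8 62.6
top [268 122  36  35 857] [283.  135.7] u,v 9.7 -53.3
top [118 204  12  12 116] [123.1 209.3] u,v -162.0 344.1
```

The dish lies in the empty place, level with and aligned to the other dish. The other dish has not moved (u, v = 2.8, 62.6 mm now, 3.0, 62.6 mm at the start), and the robot is clear.

```bash
python3 -c "
from workcell import robot
print(robot.hand_in())"
```

```text
the job is handed in; nothing more can be done
None
```

The dish now lies lid down and flat in the empty place of the tray, after a first tip-up that fell back flat; the other dish stayed where it was, I did not re-check the bottles, and the job is handed in at about 21 s.

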